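# Twist-lock a rod foot into the fume hood's bench rail

## Task

Mount the blue-handled rod foot on the metal rail at the yellow mark: lower its bar lengthwise through the slot until the round flange sits flat on the rail, then twist it a quarter turn, either way, so that the bar catches under the rail's lips, and let go. Leave the red-handled foot, the jar and the flask where they stand.

Things in the scene. Friction and masses are not known exactly. Their poses are not given: they have to be found in the camera images.
- nut_grip (a point): Centre of the blue handle of the loose upright rod foot (0.3 kg). Bottom up: bar 60 long (x) x 24 wide (y) x 8 high; stem 22 across, 11 high; round flange 64 across, 5 thick; handle 56 (x) x 20 (y) x 44 high, gripped across the 20. Handle and bar both point along x; z up. This point is 46 above the bar's underside, 27 above the flange's underside, 22 below the top.
- rail: Fixed C-shaped metal rail, slot upward: 340 long (x, ends capped) x 84 wide (y) x 28 high; origin at the centre of its underside. Slot along x, 38 wide, between lips 5 thick; inside 76 wide, floor at 4. With the flange seated on the lips the foot's bar is 6 below the lips and free to turn, and the handle's centre is 55 above the bench.
- mark: Yellow stripe, 8 wide, painted across both lips and down both sides of the rail, within 90 of the rail's middle. Origin: on the slot's centreline at the height of the rail's top face; x along the rail.
- roundfoot: Bystander: red-handled foot, same handle and flange, 68 high, but on a thick round black base 64 across, with no bar. Origin: centre of its underside. (Other bystanders: an amber jar, 48 across and 75 high, in the same row; a glass flask, 84 across and 120 high, beyond the rail.)

How it is judged:
On the way:
1. the foot's bar is through the slot, lengthwise, flange down on the rail (z of nut_grip in the frame of rail between 0.05 and 0.06 m and horizontal distance between nut_grip and mark below 0.05 m and angle between the x axis of nut_grip and the x axis of rail, either way round below 0.35 rad), for 0.1 s.
At the end, for the whole second after the job is handed in: The blue-handled foot is seated in the rail (handle centre 50 to 60 mm above the bench, leaning less than 7 degrees), its handle and bar crosswise to the rail within 17 degrees, its centre within 20 mm of the mark's, released and at rest (z of nut_grip in the frame of rail between 0.05 and 0.06 m and angle between nut_grip's own z axis and vertical below 0.12 rad and angle between the x axis of nut_grip and the y axis of rail, either way round below 0.3 rad and horizontal distance between nut_grip and mark below 0.02 m and linear speed of nut below 0.02 m/s); the robot touches nothing.
It fails at once if the red-handled foot, the jar or the flask is moved more than 30 mm (distance of any of roundfoot, jar, flask from where it was at the start of the episode above 0.03 m).
It also fails if it takes over 51 s, if anything falls off the work surface, if the arm or the gripper's body presses on something with over 40 N, if the wrist force passes 120 N, or if a joint passes its speed limit or range.

## Robot

A 6-joint arm with a two-finger parallel gripper is mounted at the origin on the work surface. World frame = base frame: x ahead of the robot, y to its left, z up, the work surface at z = 0. Lengths are in m, angles in rad, forces in N, time in s.
With the tool pointing down it reaches from about 0.375 to 0.9 m from the base axis. Payload 3.1 kg.
Tool frame: the origin (TCP) lies between the finger pads; the fingertips stand 22 mm ahead of it and the grasp point (between the pads) lies 3 mm ahead of it; z points along the fingers, y is the direction in which the jaws open and shut (so a half turn about z gives the same grasp; the last joint's range is limited). The gripper opens to 85 mm and grips with 20 to 120 N. Pads are 22 mm wide; open, the fingers measure 114 mm over their backs; the gripper's body (76 mm by 85 mm) begins 54 mm behind the grasp point. The pads swing forward as they close: fully open they stand 13 mm farther back than shut.
Start: joints at [0.926, 0.527, 1.433, -0, 1.181, -0.178], TCP at [0.281, 0.558, 0.253] pointing down, gripper open.
Joint ranges: [-3.08, 3.08], [-0.75, 2.2], [0.22, 2.44], [-1.43, 4.57], [0, 2.65], [-2.85, 2.85]. Speed limits (rad/s): [2.79, 2.79, 3.14, 3.14, 3.14, 3.14].

## Interface

Orientations are given as a unit quaternion [x, y, z, w].
In Python, from station import status, snapshot, manip gives the robot as it stands.
- The arm moves only by the tool move_arm, never from a script. Its argument "plan" is a list that holds one entry, the list of rows, each a list of 7 numbers: the turn, a rotation vector about the tool's x, y, z scaled (see below), then the shift along the tool's x, y, z scaled (see below), then the closure, from 0 (fully open) to 1 (shut). A call has exactly 8 rows; each row is the pose to reach, as a shift and turn from the pose commanded when the call began, along the tool's axes at that moment; what a row does not reach only later rows make up. The controller multiplies each number of a shift by 100 mm and each number of a turn by pi/4 rad. A row lasts 1/8 s, in which the tool goes at most 62.5 mm and 10.7 degrees, less where a joint would pass 70% of its speed; a pose out of reach is approached as far as the arm can. A call with a number of a shift or a turn outside -1 to 1 is refused whole. A call with a gripper value outside its range is refused whole. The fingers move at their own pace and stop on an object; "force" is the grip in N (left out, the last holds). Time passes only in rows, so rows that repeat a pose let the fingers close, or fill a call up. It gives the time, the measured TCP pose, the force and the opening at its end, in the units of the state.
- status.sense(): the state, without advancing time (a new reading comes with each control period).
- snapshot(name): name is "scene" or "side" or "wrist"; returns a dict with "img" (400x640x3 uint8, red, green, blue), "depth" (400x640 float32, m along the optical axis (not along the pixel's ray), 0 where there is no reading), "mtx" (3x3 intrinsics, pixels), "T" (4x4, takes a point from camera to world coordinates). Camera axes: x right, y up, looking along -z (the intrinsics and any distortion apply to the point x, -y, -z); pixel columns grow to the right and rows downward; lengths in m; the calibration is good to about 2 mm. A picture is of the moment at which its call begins.
- manip.sign_off(): hands the job in, once; it reports no verdict.
The state is a dict: "t": time; "q": joint angles; "qd": joint speeds; "tau": joint torques, N m; "tcp_pos": TCP position; "tool_rot": TCP orientation; "force": force on the tool from outside, world axes, zero at the start; "ft_torque": the same for the moment, N m; "finger_gap": opening from 0.0 (shut) to 1.0 (fully open).
Only numpy, scipy, OpenCV 4.12 (cv2) and the standard library are available. Lean on these libraries where they do the work, as an engineer would, in place of code of your own. Each camera call takes 0.05 s, during which the arm holds its last target. There are 200 camera calls.

## Working session

There is one attempt and no reset: what is moved stays moved. The work goes in short steps, Python scripts to look and compute and a tool call to move; the robot and the scene stay as the last step left them, time stands still between calls to the robot, and variables do not carry over. Pictures are saved under pics/ and viewed, on a budget of 10 in all, crops included, one or two more only if the job needs it, and the job is handed in when it is done.

Besides the shell and the picture viewer there is one more tool, called in YAML: its name, and indented under it one key for each argument. move_arm: Moves the arm, as the interface text tells. Its arguments: {"type":"object","properties":{"plan":{"type":"array"},"force":{"type":"number"}},"required":["plan"]}

```bash
mkdir -p pics; cat > h.py <<'E'
import numpy as np, cv2
from station import status, snapshot, manip
def cloud(s):
    d=s["depth"]; v,u=np.mgrid[0:d.shape[0],0:d.shape[1]]
    K=s["mtx"]; x=(u-K[0,2])/K[0,0]*d; y=(v-K[1,2])/K[1,1]*d
    P=np.stack([x,-y,-d],-1)@s["T"][:3,:3].T+s["T"][:3,3]
    P[d==0]=np.nan
    return P
def save(n,img): cv2.imwrite("pics/"+n,img[...,::-1])
E
python3 - <<'E'
from h import *
st=status.sense(); print({k:np.round(v,3) for k,v in st.items()})
a=snapshot("scene");b=snapshot("side")
for s in(a,b): print(np.round(s["T"],3),np.round(s["mtx"],1))
np.savez("s0.npz",**{f"{n}_{k}":s[k] for n,s in(("a",a),("b",b)) for k in s})
save("s0.png",cv2.resize(np.vstack([a["img"],b["img"]]),(480,600),interpolation=cv2.INTER_AREA))
E
```

```text
{'t': np.float64(0.0), 'q': array([ 0.926,  0.528,  1.434, -0.   ,  1.181, -0.179]), 'qd': array([ 0.002,  0.002, -0.   , -0.001,  0.001,  0.001]), 'tau': array([ 1.0000e-03, -4.4235e+01, -1.7803e+01, -0.0000e+00,  8.0000e-03,
        0.0000e+00]), 'tcp_pos': array([0.28 , 0.558, 0.252]), 'tool_rot': array([ 0.231,  0.973, -0.001, -0.   ]), 'force': array([-1.252,  0.139,  0.939]), 'ft_torque': array([ 0.072, -0.011,  0.025]), 'finger_gap': np.float64(1.003)}
[[ 0.4   -0.653  0.643  1.041]
 [ 0.916  0.296 -0.27  -0.177]
 [-0.014  0.697  0.717  0.621]
 [ 0.     0.     0.     1.   ]] [[429.9   0.  320.3]
 [  0.  429.9 203.7]
 [  0.    0.    1. ]]
[[ 0.996  0.042 -0.077  0.481]
 [-0.088  0.573 -0.815 -0.65 ]
 [ 0.01   0.819  0.574  0.511]
 [ 0.     0.     0.     1.   ]] [[388.9   0.  322.8]
 [  0.  388.9 193.9]
 [  0.    0.    1. ]]
```

View pics/s0.png

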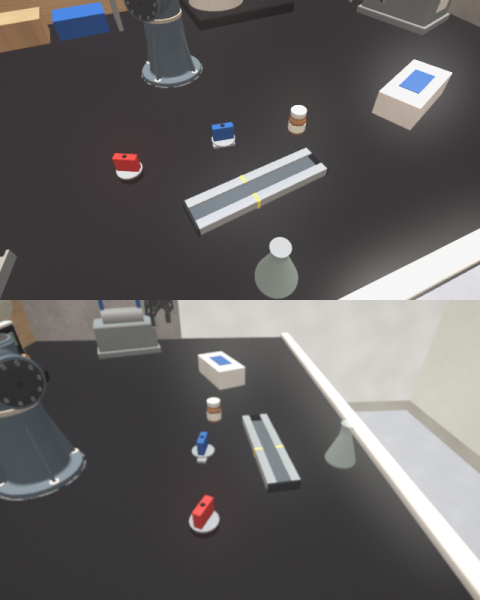

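The top (scene) view shows the blue foot near (297,177), red foot (168,218), jar (396,158), rail with yellow stripes near (325,240) and (343,268), and flask (368,355), in full-size pixels. Next I'll measure them by colour mask and depth.

```bash
python3 - <<'E'
from h import *
f=np.load("s0.npz")
for n in "ab":
    s={k:f[f"{n}_{k}"] for k in("img","depth","mtx","T")}
    P=cloud(s); hsv=cv2.cvtColor(s["img"],cv2.COLOR_RGB2HSV); H,S,V=cv2.split(hsv)
    ws=(P[...,0]>.3)&(P[...,0]<.85)&(abs(P[...,1])<.4)&(P[...,2]<.15)
    def rep(name,m):
        m=m&ws; Q=P[m]
        if len(Q)<4: print(n,name,len(Q));return
        r=cv2.minAreaRect(Q[:,:2].astype(np.float32)*1000)
        print(n,name,len(Q),"mean",Q.mean(0).round(4),"rect",np.round(r[0],1),np.round(r[1],1),round(r[2],1),"z",np.percentile(Q[:,2],[2,98]).round(4))
    blue=(H>95)&(H<130)&(S>140); red=((H<6)|(H>174))&(S>140); yel=(H>20)&(H<35)&(S>90)&(V>100)
    z=P[...,2]
    rep("blue",blue&(z<.1)); rep("bluetop",blue&(z>.063)&(z<.075)); rep("red",red)
    rep("redtop",red&(z>.062)); rep("yel",yel); rep("yeltop",yel&(z>.024)&(z<.032))
    # rail top
    g=ws&(z>.024)&(z<.032)&(S<60)&(V>110)
    k,l,st,c=cv2.connectedComponentsWithStats((g|(yel&ws&(z>.024))).astype(np.uint8))
    m=np.zeros_like(g)
    for i in range(1,k):
        if st[i,4]>250: print(st[i]); rep("comp",l==i); m|=(l==i)
    rep("rail",m)
E
```

```text
a blue 568 mean [0.4403 0.0261 0.0535] rect [435.1  27.9] [54.8 22.5] 77.9 z [0.0285 0.0695]
a bluetop 203 mean [0.4363 0.0274 0.0675] rect [435.1  27.9] [54.8 22.5] 77.9 z [0.0636 0.0698]
a red 748 mean [ 0.4466 -0.2252  0.053 ] rect [ 405.  -229.7] [121.3  59.2] 4.5 z [0.0269 0.0695]
a redtop 301 mean [ 0.4442 -0.2244  0.0672] rect [ 442.1 -225. ] [56.  22.3] 61.1 z [0.0624 0.0699]
a yel 126 mean [0.6379 0.022  0.0236] rect [610.5  23.1] [109.4  17.8] 2.6 z [0.0016 0.0307]
a yeltop 86 mean [0.6275 0.0206 0.0289] rect [622.3  20.2] [85.2  7.5] 6.1 z [0.0254 0.031 ]
[ 246  197  170   81 2079]
a comp 2079 mean [0.5913 0.0301 0.0282] rect [588.8  42.7] [ 26.8 342.1] 5.5 z [0.0251 0.0305]
[ 260  217  176   90 2405]
a comp 2405 mean [0.652  0.0354 0.0281] rect [649.6  48.1] [ 25.8 341.9] 5.6 z [0.0249 0.0304]
a rail 4484 mean [0.6239 0.033  0.0282] rect [619.4  45.4] [ 87.2 342.2] 5.3 z [0.025  0.0304]
b blue 213 mean [0.4325 0.0166 0.0612] rect [433.1  26.8] [56.1 18.9] 80.1 z [0.0339 0.0693]
b bluetop 140 mean [0.4334 0.0232 0.0674] rect [433.1  27.2] [55.3 18.9] 80.4 z [0.0638 0.0694]
b red 789 mean [ 0.4414 -0.2308  0.0553] rect [ 438.2 -192. ] [ 46.3 124.7] 1.7 z [0.0012 0.0688]
b redtop 385 mean [ 0.4405 -0.2284  0.0671] rect [ 440.4 -226.1] [57.5 20.2] 62.0 z [0.0625 0.0691]
b yel 10 mean [0.6051 0.0227 0.0174] rect [631.7  27.9] [109.1  29.5] 24.1 z [0.0014 0.0296]
b yeltop 5 mean [0.6124 0.0197 0.0284] rect [620.6  21.6] [85.   2.9] 7.7 z [0.0276 0.0297]
[346 151  32  45 457]
b comp 457 mean [0.6414 0.1162 0.028 ] rect [641.1 124.5] [ 24.7 200.8] 5.8 z [0.0256 0.0299]
[ 323  153   46   92 1035]
b comp 1035 mean [0.5901 0.0154 0.0279] rect [588.1  43. ] [ 25.7 345.7] 5.1 z [0.0251 0.0298]
[367 196  34  45 558]
b comp 558 mean [ 0.6583 -0.0573  0.0279] rect [658.4 -52. ] [ 26.9 143.8] 4.0 z [0.0252 0.0295]
b rail 2050 mean [0.6201 0.0181 0.0279] rect [618.3  47.4] [ 85.5 349.7] 5.6 z [0.0252 0.0298]
```

move_arm:
  plan:
    - [[0, 0, 0, -0.15, -0.16, 0, 0], [0, 0, 0, -0.3, -0.32, 0, 0], [0, 0, 0, -0.45, -0.48, 0, 0], [0, 0, 0, -0.6, -0.64, 0, 0], [0, 0, 0, -0.75, -0.8, 0, 0], [0, 0, 0, -0.9, -0.96, 0, 0], [0, 0, 0, -0.93, -1, 0, 0], [0, 0, 0, -0.93, -1, 0, 0]]

```text
t: 1.1
tcp_pos: [0.3191, 0.4271, 0.2535]
tool_rot: [0.231, 0.973, 0.0, 0.0]
force: [-0.3, 0.0, -0.2]
finger_gap: 0.997
```

move_arm:
  plan:
    - [[0, 0, 0, -0.15, -0.16, 0, 0], [0, 0, 0, -0.3, -0.32, 0, 0], [0, 0, 0, -0.45, -0.48, 0, 0], [0, 0, 0, -0.6, -0.64, 0, 0], [0, 0, 0, -0.75, -0.8, 0, 0], [0, 0, 0, -0.9, -0.96, 0, 0], [0, 0, 0, -0.93, -1, 0, 0], [0, 0, 0, -0.93, -1, 0, 0]]

```text
t: 2.1
tcp_pos: [0.3571, 0.2967, 0.2534]
tool_rot: [0.231, 0.973, 0.0, 0.0]
force: [0.5, 0.3, 0.1]
finger_gap: 0.994
```

move_arm:
  plan:
    - [[0, 0, 0, -0.15, -0.16, 0, 0], [0, 0, 0, -0.3, -0.32, 0, 0], [0, 0, 0, -0.45, -0.48, 0, 0], [0, 0, 0, -0.6, -0.64, 0, 0], [0, 0, 0, -0.75, -0.8, 0, 0], [0, 0, 0, -0.9, -0.96, 0, 0], [0, 0, 0, -0.93, -1, 0, 0], [0, 0, 0, -0.93, -1, 0, 0]]

```text
t: 3.1
tcp_pos: [0.3952, 0.1656, 0.2533]
tool_rot: [0.231, 0.973, 0.0, -0.0]
force: [-0.9, 0.3, 0.1]
finger_gap: 1.002
```

move_arm:
  plan:
    - [[0, 0, 0.15, -0.15, -0.16, 0, 0], [0, 0, 0.3, -0.3, -0.32, 0, 0], [0, 0, 0.45, -0.45, -0.48, 0, 0], [0, 0, 0.6, -0.6, -0.64, 0, 0], [0, 0, 0.75, -0.75, -0.8, 0, 0], [0, 0, 0.9, -0.9, -0.96, 0, 0], [0, 0, 1, -0.95, -1, 0, 0], [0, 0, 1, -0.95, -1, 0, 0]]

```text
t: 4.1
tcp_pos: [0.4354, 0.0336, 0.2533]
tool_rot: [0.585, 0.811, 0.0, -0.0]
force: [0.6, -0.1, 0.8]
finger_gap: 0.998
```

move_arm:
  plan:
    - [[0, 0, 0.15, 0, 0, 0, 0], [0, 0, 0.3, 0, 0, 0, 0], [0, 0, 0.45, 0, 0, 0, 0], [0, 0, 0.6, 0, 0, 0, 0], [0, 0, 0.65, 0, 0, 0, 0], [0, 0, 0.65, 0, 0, 0, 0], [0, 0, 0.65, 0, 0, 0, 0], [0, 0, 0.65, 0, 0, 0, 0]]

```text
t: 5.1
tcp_pos: [0.4351, 0.0333, 0.2533]
tool_rot: [0.771, 0.637, 0.0, -0.0]
force: [-0.1, -0.4, -0.4]
finger_gap: 1.004
```

```bash
cat >> h.py <<'E'
def rect(Q):
    (c,(w,h),a)=cv2.minAreaRect(Q[:,:2].astype(np.float32)*1000)
    if w<h: a+=90
    return np.round(c,1),np.round([w,h],1),round(a%180,1)
def head(q): return np.degrees(2*np.arctan2(q[1],q[0]))
def show():
    s=status.sense(); print("tcp",np.round(s["tcp_pos"],4),"head",head(s["tool_rot"]).round(2),"F",np.round(s["force"],1),"gap",round(float(s["finger_gap"]),3),"t",round(float(s["t"]),2))
E
python3 - <<'E'
from h import *
show()
s=snapshot("wrist"); P=cloud(s); H,S,V=cv2.split(cv2.cvtColor(s["img"],cv2.COLOR_RGB2HSV)); z=P[...,2]
m=(H>95)&(H<130)&(S>120)&(z>.06)&(z<.08); print("bluetop",m.sum(),rect(P[m]),P[m].mean(0).round(4))
m=(H>20)&(H<35)&(S>90)&(z>.02)&(z<.035); print("yel",m.sum(), rect(P[m]) if m.sum()>3 else "")
save("w1.png",s["img"])
E
```

```text
tcp [0.4351 0.0333 0.2533] head 79.12 F [-0.1 -0.4 -0.4] gap 1.004 t 5.1
bluetop 1225 (array([433.3,  28.6]), array([56. , 19.9]), 77.8) [0.4332 0.0299 0.0683]
yel 437 (array([620.8,  19.1]), array([85.7, 10.4]), 5.2)
```

View pics/w1.png

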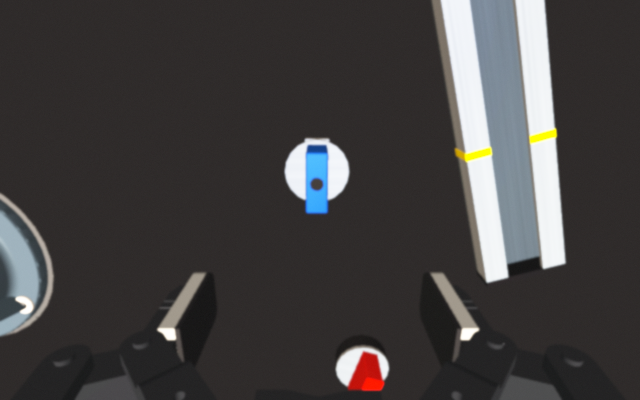

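The wrist view shows the blue handle at (317,180) between the open fingers, with the bar end at (317,141) in line with it. The yellow stripes are at (478,154) and (543,136). The way down is clear.

move_arm:
  plan:
    - [[0, 0, 0.02, -0.05, -0.01, 0.2, 0], [0, 0, 0.02, -0.05, -0.01, 0.4, 0], [0, 0, 0.02, -0.05, -0.01, 0.6, 0], [0, 0, 0.02, -0.05, -0.01, 0.8, 0], [0, 0, 0.02, -0.05, -0.01, 1, 0], [0, 0, 0.02, -0.05, -0.01, 1, 0], [0, 0, 0.02, -0.05, -0.01, 1, 0], [0, 0, 0.02, -0.05, -0.01, 1, 0]]

```text
t: 6.15
tcp_pos: [0.4338, 0.0282, 0.1541]
tool_rot: [0.776, 0.63, 0.001, 0.001]
force: [-0.6, 1.1, -0.4]
finger_gap: 0.998
```

move_arm:
  plan:
    - [[0, 0, 0, 0, 0, 0.2, 0], [0, 0, 0, 0, 0, 0.4, 0], [0, 0, 0, 0, 0, 0.6, 0], [0, 0, 0, 0, 0, 0.8, 0], [0, 0, 0, 0, 0, 0.95, 0], [0, 0, 0, 0, 0, 1, 0], [0, 0, 0, 0, 0, 1, 0], [0, 0, 0, 0, 0, 1, 0]]

```text
t: 7.15
tcp_pos: [0.4337, 0.0283, 0.0539]
tool_rot: [0.776, 0.63, 0.0, 0.001]
force: [-0.1, -0.1, 0.9]
finger_gap: 1.0
```

move_arm:
  plan:
    - [[0, 0, 0, 0, 0, 0, 0.3], [0, 0, 0, 0, 0, 0, 0.5], [0, 0, 0, 0, 0, 0, 0.7], [0, 0, 0, 0, 0, 0, 0.9], [0, 0, 0, 0, 0, 0, 1], [0, 0, 0, 0, 0, 0, 1], [0, 0, 0, 0, 0, 0, 1], [0, 0, 0, 0, 0, 0, 1]]
  force: 60

```text
t: 8.15
tcp_pos: [0.4332, 0.0283, 0.0535]
tool_rot: [0.776, 0.63, 0.0, 0.0]
force: [-0.3, 1.2, 5.3]
finger_gap: 0.226
```

move_arm:
  plan:
    - [[0, 0, 0, 0, 0, -0.1, 1], [0, 0, 0, 0, 0, -0.25, 1], [0, 0, -0.1, 0, 0, -0.4, 1], [0, 0, -0.2, 0, 0, -0.55, 1], [0, 0, -0.3, 0, 0, -0.7, 1], [0, 0, -0.38, 0, 0, -0.8, 1], [0, 0, -0.38, 0, 0, -0.8, 1], [0, 0, -0.38, 0, 0, -0.8, 1]]

```text
t: 9.15
tcp_pos: [0.4329, 0.0284, 0.1331]
tool_rot: [0.674, 0.739, -0.0, -0.0]
force: [0.3, 0.1, -2.9]
finger_gap: 0.228
```

move_arm:
  plan:
    - [[0, 0, 0, -0.02, 0.15, 0, 1], [0, 0, 0, -0.04, 0.3, 0, 1], [0, 0, 0, -0.06, 0.45, 0, 1], [0, 0, 0, -0.08, 0.6, 0, 1], [0, 0, 0, -0.1, 0.75, 0, 1], [0, 0, 0, -0.12, 0.9, 0, 1], [0, 0, 0, -0.13, 0.93, 0, 1], [0, 0, 0, -0.13, 0.93, 0, 1]]

```text
t: 10.15
tcp_pos: [0.5267, 0.024, 0.1332]
tool_rot: [0.674, 0.739, -0.0, -0.0]
force: [-0.1, -0.7, -1.9]
finger_gap: 0.223
```

move_arm:
  plan:
    - [[0, 0, 0, -0.02, 0.15, 0, 1], [0, 0, 0, -0.04, 0.3, 0, 1], [0, 0, 0, -0.06, 0.45, 0, 1], [0, 0, 0, -0.08, 0.6, 0, 1], [0, 0, 0, -0.1, 0.75, 0, 1], [0, 0, 0, -0.12, 0.9, 0, 1], [0, 0, 0, -0.13, 0.94, 0, 1], [0, 0, 0, -0.13, 0.94, 0, 1]]

```text
t: 11.15
tcp_pos: [0.6209, 0.0196, 0.133]
tool_rot: [0.674, 0.739, -0.001, -0.001]
force: [-0.8, -0.4, -2.0]
finger_gap: 0.228
```

```bash
python3 - <<'E'
from h import *
show()
s=snapshot("wrist"); P=cloud(s); H,S,V=cv2.split(cv2.cvtColor(s["img"],cv2.COLOR_RGB2HSV)); z=P[...,2]
m=(H>95)&(H<130)&(S>120)&(z>.09)&(z<.2); print("blue",m.sum(),rect(P[m]) if m.sum()>3 else "",np.nanpercentile(P[m][:,2],[2,98]) if m.any() else "")
m=(z>.024)&(z<.032)&(S<60)&(V>110)&(P[...,0]>.55)&(P[...,0]<.7); print("rail",rect(P[m]))
m=(H>20)&(H<35)&(S>90)&(z>.02)&(z<.035); print("yel",m.sum(), rect(P[m]) if m.sum()>3 else "")
b=snapshot("side");P=cloud(b);H,S,V=cv2.split(cv2.cvtColor(b["img"],cv2.COLOR_RGB2HSV)); z=P[...,2]
m=(H>95)&(H<130)&(S>120)&(z>.09)&(z<.2)&(abs(P[...,0]-.62)<.1)&(abs(P[...,1])<.1); print("side blue",m.sum(),rect(P[m]) if m.sum()>3 else "")
save("w2.png",np.hstack([cv2.resize(s["img"],(400,250),interpolation=3),cv2.resize(b["img"][80:280,200:520],(400,250))]))
E
```

```text
tcp [0.6209 0.0196 0.133 ] head 95.26 F [-0.8 -0.4 -2. ] gap 0.228 t 11.15
blue 8611 (array([620.8,  20. ]), array([21.3, 57.2]), 93.6) [0.11293639 0.1489974 ]
rail (array([622.6,   8.6]), array([ 84.7, 271.6]), 95.6)
yel 562 (array([621.1,  19.6]), array([85.5,  8.7]), 5.3)
side blue 254 (array([620.7,  17.7]), array([18.6, 55.6]), 91.4)
```

View pics/w2.png

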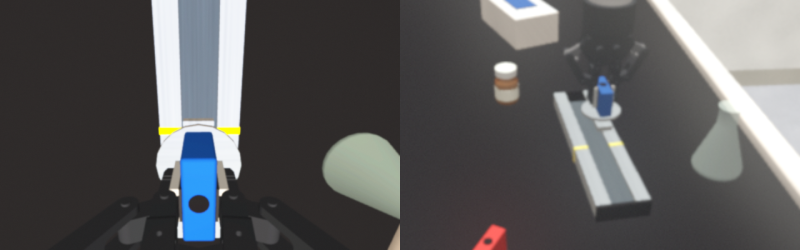

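The foot is over the slot: handle centre (620.8, 20.0) mm against the mark at (621.1, 19.6). In the wrist pane the bar end at about (198,124) lines up with the slot. The flask sits to the side at about (360,165). Now I'll lower it.

move_arm:
  plan:
    - [[0, 0, 0, 0, 0, 0.1, 1], [0, 0, 0, 0, 0, 0.2, 1], [0, 0, 0, 0, 0, 0.3, 1], [0, 0, 0, 0, 0, 0.4, 1], [0, 0, 0, 0, 0, 0.5, 1], [0, 0, 0, 0, 0, 0.6, 1], [0, 0, 0, 0, 0, 0.65, 1], [0, 0, 0, 0, 0, 0.65, 1]]

```text
t: 12.25
tcp_pos: [0.6216, 0.0196, 0.0678]
tool_rot: [0.674, 0.739, -0.0, -0.0]
force: [-0.1, -0.4, -2.9]
finger_gap: 0.226
```

move_arm:
  plan:
    - [[0, 0, 0, 0, 0, 0.02, 1], [0, 0, 0, 0, 0, 0.03, 1], [0, 0, 0, 0, 0, 0.04, 1], [0, 0, 0, 0, 0, 0.05, 1], [0, 0, 0, 0, 0, 0.055, 1], [0, 0, 0, 0, 0, 0.055, 1], [0, 0, 0, 0, 0, 0.055, 1], [0, 0, 0, 0, 0, 0.055, 1]]

```text
t: 13.25
tcp_pos: [0.6219, 0.0196, 0.0628]
tool_rot: [0.674, 0.739, 0.0, 0.0]
force: [-0.5, -0.3, -2.8]
finger_gap: 0.225
```

move_arm:
  plan:
    - [[0, 0, 0, 0, 0, 0.005, 1], [0, 0, 0, 0, 0, 0.01, 1], [0, 0, 0, 0, 0, 0.01, 1], [0, 0, 0, 0, 0, 0.01, 1], [0, 0, 0, 0, 0, 0.01, 1], [0, 0, 0, 0, 0, 0.01, 1], [0, 0, 0, 0, 0, 0.01, 1], [0, 0, 0, 0, 0, 0.01, 1]]

```text
t: 14.25
tcp_pos: [0.6219, 0.0196, 0.0625]
tool_rot: [0.674, 0.739, 0.0, 0.0]
force: [-2.9, 0.7, 5.3]
finger_gap: 0.229
```

Contact is felt (+8 N), so the flange is seated. Next is the quarter turn.

move_arm:
  plan:
    - [[0, 0, 0.15, 0, 0, 0, 1], [0, 0, 0.3, 0, 0, 0, 1], [0, 0, 0.45, 0, 0, 0, 1], [0, 0, 0.6, 0, 0, 0, 1], [0, 0, 0.75, 0, 0, 0, 1], [0, 0, 0.9, 0, 0, 0, 1], [0, 0, 1, 0, 0, 0, 1], [0, 0, 1, 0, 0, 0, 1]]

```text
t: 15.25
tcp_pos: [0.6232, 0.0193, 0.0625]
tool_rot: [0.905, 0.425, 0.001, 0.001]
force: [1.3, -0.3, 4.1]
finger_gap: 0.227
```

move_arm:
  plan:
    - [[0, 0, 0.15, 0, 0, 0, 1], [0, 0, 0.3, 0, 0, 0, 1], [0, 0, 0.45, 0, 0, 0, 1], [0, 0, 0.6, 0, 0, 0, 1], [0, 0, 0.75, 0, 0, 0, 1], [0, 0, 0.9, 0, 0, 0, 1], [0, 0, 1, 0, 0, 0, 1], [0, 0, 1, 0, 0, 0, 1]]

```text
t: 16.25
tcp_pos: [0.623, 0.0187, 0.0625]
tool_rot: [0.999, 0.047, 0.001, 0.001]
force: [0.5, -3.0, 5.7]
finger_gap: 0.224
```

```bash
cat > chk.py <<'E'
from h import *
import sys
show(); out=[]
for n in("scene","side","wrist"):
    s=snapshot(n);P=cloud(s);H,S,V=cv2.split(cv2.cvtColor(s["img"],cv2.COLOR_RGB2HSV)); z=P[...,2]
    m=(H>95)&(H<130)&(S>120)&(z>.067)&(z<.09)&(abs(P[...,0]-.62)<.08)&(abs(P[...,1]-.02)<.08)
    print(n,m.sum(),rect(P[m]) if m.sum()>3 else "", P[m][:,2].mean().round(4) if m.any() else "")
    out.append(s["img"])
save(sys.argv[1],np.hstack([cv2.resize(out[0][150:400,180:500],(400,312)),cv2.resize(out[1][110:310,220:476],(400,312))]))
E
python3 chk.py c1.png
```

```text
tcp [0.623  0.0187 0.0625] head 5.39 F [ 0.5 -3.   5.7] gap 0.224 t 16.25
scene 171 (array([633. ,  17.7]), array([40.4, 21.5]), 5.1) 0.0771
side 71 (array([604. ,  10.8]), array([26. , 17.1]), 85.9) 0.0754
wrist 7338 (array([624.7,  18. ]), array([56.9, 21.7]), 4.1) 0.0769
```

View pics/c1.png

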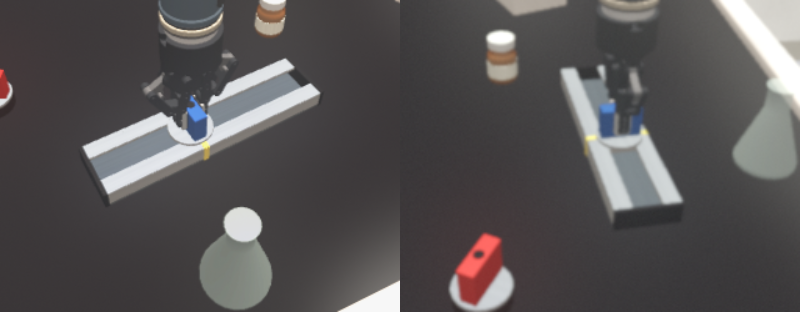

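The picture shows the handle crosswise on the rail at the mark, with the flange flat and the bystanders in place. The handle measures 4–5° against 5.4° for exactly crosswise. Now I'll release it and rise.

move_arm:
  plan:
    - [[0, 0, 0, 0, 0, -0.005, 0.8], [0, 0, 0, 0, 0, -0.005, 0.6], [0, 0, 0, 0, 0, -0.005, 0.4], [0, 0, 0, 0, 0, -0.005, 0.2], [0, 0, 0, 0, 0, -0.005, 0], [0, 0, 0, 0, 0, -0.005, 0], [0, 0, 0, 0, 0, -0.005, 0], [0, 0, 0, 0, 0, -0.005, 0]]

```text
t: 17.4
tcp_pos: [0.6218, 0.0196, 0.0623]
tool_rot: [0.999, 0.046, 0.0, 0.0]
force: [-0.3, -0.4, 0.0]
finger_gap: 0.998
```

move_arm:
  plan:
    - [[0, 0, 0, 0, 0, -0.1, 0], [0, 0, 0, 0, 0, -0.25, 0], [0, 0, 0, 0, 0, -0.4, 0], [0, 0, 0, 0, 0, -0.6, 0], [0, 0, 0, 0, 0, -0.8, 0], [0, 0, 0, 0, 0, -1, 0], [0, 0, 0, 0, 0, -1, 0], [0, 0, 0, 0, 0, -1, 0]]

```text
t: 18.4
tcp_pos: [0.6215, 0.0196, 0.1624]
tool_rot: [0.999, 0.046, -0.0, -0.0]
force: [0.4, 0.5, -1.0]
finger_gap: 0.996
```

```bash
python3 chk.py c2.png
```

```text
tcp [0.6215 0.0196 0.1624] head 5.27 F [ 0.4  0.5 -1. ] gap 0.996 t 18.4
scene 304 (array([624.6,  18.2]), array([55.8, 19.6]), 4.9) 0.0766
side 199 (array([622.5,  17. ]), array([54.5, 19.5]), 4.5) 0.0744
wrist 2499 (array([624.4,  18.5]), array([55.8, 19.9]), 5.6) 0.0771
```

View pics/c2.png

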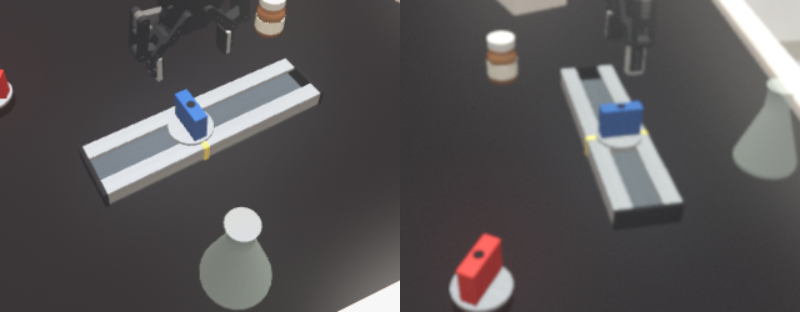

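The picture shows the foot standing free on the rail at the mark, upright and crosswise, with the gripper clear. It is 2–4 mm from the mark's centre, and its top is at 77 mm, so the handle's centre is at 55 mm.

```bash
python3 -c "
from station import manip; print(manip.sign_off())"
```

```text
the job is handed in; nothing more can be done
None
```

The blue-handled foot is mounted on the rail at the yellow mark, and the job was handed in at about 18.5 s of the 51 s allowed. I lowered the bar lengthwise through the slot until the flange touched (about 8 N felt), twisted it 90°, released it and lifted the gripper 100 mm clear.

The last checks, taken after release:
- **Position:** the handle's centre is about 2–4 mm from the mark, against a 20 mm limit.
- **Angle:** the handle lies at 4.5–5.6°, and exactly crosswise is about 5.4°.
- **Height:** the wrist and scene cameras put the top at about 77 mm, so the handle's centre is at about 55 mm and the foot is seated. The side camera read about 2 mm lower, probably because pixels from the handle's side were included.
- **Bystanders:** the red-handled foot, jar and flask look unmoved in the final pictures. I judged this by eye and did not re-measure them.

No check failed.

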